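Pop a butter tub out of the portion dispenser and trap it on the chute

ROBOT

A 6-joint arm with a two-finger parallel gripper is mounted at the origin on the work surface. World frame = base frame: x ahead of the robot, y to its left, z up, the work surface at z = 0. Lengths are in m, angles in rad, forces in N, time in s.
With the tool pointing down it reaches from about 0.15 to 0.775 m from the base axis. Payload 6.1 kg.
Tool frame: the origin (TCP) lies between the finger pads; the fingertips stand 17 mm ahead of it and the grasp point (between the pads) lies 2 mm behind it; z points along the fingers, y is the line along which they close (so a half turn about z gives the same grasp; the last joint's range is limited). The gripper opens to 85 mm and grips with 20 to 120 N. Pads are 22 mm wide; open, the fingers measure 114 mm over their backs; the gripper's body (76 mm by 85 mm) begins 54 mm behind the grasp point. The pads swing forward as they close: fully open they stand 13 mm farther back than shut.
Start: joints at [-1.241, 0.126, -0.04, 1.405, 0, 1.571], TCP at [0.17, -0.497, 0.248] pointing down, gripper open.
Joint ranges: [-2.72, 2.72], [-0.95, 1.95], [-1.27, 1.35], [-1.78, 2.02], [-1.46, 1.47], [-3.14, 3.14]. Speed limits (rad/s): [2.39, 2.39, 3.01, 3.14, 3.14, 3.14].

INTERFACE

Orientations are given as a rotation vector (axis times angle).
In Python, from bench import monitor, viewer, r gives the robot as it stands.
- The arm moves only by the tool jog_arm, never from a script. Its argument "commands" is a list of rows, each a list of 3 entries, a list of its own where there are three numbers: the turn, a rotation vector about the tool's x, y, z in units of 90 degrees (1.0 is 90 degrees), then the shift along the tool's x, y, z in units of 0.5 m (1.0 is 0.5 m), then the opening, from 0 (shut) to 1 (fully open). In form: [[[wx, wy, wz], [dx, dy, dz], fingers], ...]. A call has exactly 10 rows; each row shifts and turns the commanded pose from where the row before left it, along the tool's axes as they then stand; what a row does not reach is not made up. A row lasts 1/12 s, in which the tool goes at most 41.7 mm and 7.16 degrees, less where a joint would pass 70% of its speed; a pose out of reach is approached as far as the arm can. A call with a number of a shift or a turn outside -1 to 1 is refused whole. A call with a gripper value outside its range is refused whole. The fingers move at their own pace and stop on an object; the grip force is fixed at half the most. Time passes only in rows, so rows that do not move let the fingers close, or fill a call up. It gives the time, the measured TCP pose, the force, the opening and the grip force at its end, in the units of the state.
- monitor.sense(): the state, without advancing time (a new reading comes with each control period).
- viewer.grab_frame(name): name is "side" or "top"; returns a dict with "image" (420x560x3 uint8, red, green, blue), "K" (3x3 intrinsics, pixels), "extrinsics" (4x4, takes a point from camera to world coordinates). Camera axes: x right, y down, z forward; pixel columns grow to the right and rows downward; lengths in m; the calibration is good to about 2 mm. A picture is of the moment at which its call begins. There is no depth.
- r.hand_in(): hands the job in; it is judged then, once.
The state is a dict: "time": time; "q": joint angles; "qvel": joint speeds; "joint_efforts": joint torques, N m; "tcp_pos": TCP position; "orientation": TCP orientation; "ft_force": force on the tool from outside, world axes, zero at the start; "moment": the same for the moment, N m; "gripper_width": finger opening in m; "finger_force": force on a finger pad.
Only numpy, scipy, OpenCV 4.12 (cv2) and the standard library are available. Lean on these libraries where they do the work, as an engineer would, in place of code of your own. Each camera call takes 0.05 s, during which the arm holds its last target. There are 200 camera calls.

TASK

On the sandwich counter stands a steel two-lane portion dispenser with one small tub waiting in each lane. Press the spring ejector key beside the square butter tub's lane with one fingertip, so that this tub pops out, and with the other finger trap it on that lane's sloping chute before it slides off the lower end; leave the round tub in its bay and the things around the dispenser alone, and do not pinch or lift the tub. The program finishes while holding: the finger is still in contact with the square tub, keeping it at rest on the chute.

Things in the scene. Friction and masses are not known exactly. Their poses are not given: they have to be found in the camera images.
- dispenser: Fixed steel dispenser, 260 mm long, 226 wide, 73 tall (spring housing at its +x end, x = 55 to 110 mm: 90). Origin on the counter, on the mid-line between the lanes, under the brink where the level bays end and the chutes begin. x points from the chutes to the housing (chutes run down to -x, towards the robot), y to the left lane, z up. Each lane has its own key outside its chute.
- brink_left (a point): Middle of the left lane's brink, dispenser frame x 0, y +36, z 66 mm. The lane is 56 mm wide inside. Level bay from x = 0 to 45 mm (66 mm high): the tub waits there, centre at x = 13, pusher plate behind it. The chute slopes down 22 degrees to x = -150 (5 mm high). Lane walls stand 7 mm above the floor. Polished (friction 0.1): a free tub slides off the chute in under half a second.
- brink_right (a point): The same for the right lane, at y = -36 mm.
- chute_left (a point): Point on the face of the left chute, on the lane's centre line, level with the key along x: dispenser frame x -85, y +36, z 32 mm. A fingertip standing here, up to 15 mm above the face, stops the tub.
- chute_right (a point): The same for the right chute, at y = -36 mm.
- key_left_top (a point): Centre of the top of the left ejector key, a level black cap 36 mm (x) by 34 mm (y), at x -85, y +93 mm in the dispenser frame, 57 mm outward of its lane's centre line. Top 53 mm above the counter when up, 41 when fully pressed: then 9 mm above the chute beside it, so that a second fingertip, level with the first and 57 mm further in, clears chute and walls and stands in the tub's way.
- key_right_top (a point): The same for the right key: mirrored, at y = -93 mm; it ejects from the right lane (y = -36 mm).
- key_left (a joint): Travel of the left key: 0 up, 0.012 m fully pressed (hard stop). Spring about 1 N at the top to 5 N at the stop; returns by itself. The pusher moves 2 mm forward per mm of key travel; the tub tips over the brink and slides off down the chute after 6 to 8 mm of key travel.
- key_right (a joint): The same for the right key and right lane.
- square_tub_center (a point): Centre (half-way up) of the square butter tub: white plastic with a lid, 50 x 50 mm, 32 mm tall, 60 to 115 g, loose. It stands upright in the bay of one of the two lanes, either one, square to the lane; on the chute it lies tilted with it by 22 degrees. Its z axis is up.
- square_tub: The square tub itself, origin at the centre of its underside.
- round_tub_center (a point): Centre of the round tub: same white plastic, 50 mm across, 32 mm tall, waiting in the other lane's bay. To be left there.
- jar: Bystander: lidded amber glass jar, 66 mm across, 85 mm tall, on the counter on the left of the dispenser. Origin under its centre.
- squeeze_bottle: Bystander: amber bottle, 52 mm across, 150 mm tall, on the right of the dispenser. Origin under its centre.
- cup: Bystander: white cup, 70 mm across, 70 mm tall, on the left of the dispenser, nearer the robot. Origin under its centre.

How it is judged:
By the outcome, as a careful person would: the job done as asked, in the order asked, and still so for the second after the job is handed in, while the arm keeps its last pose, push and grip.
It also fails if it takes over 32 s, if anything falls off the work surface, if the arm or the gripper's body presses on something with over 40 N, if the wrist force passes 120 N, or if a joint passes its speed limit or range.

## Working session

There is one attempt and no reset: what is moved stays moved. The work goes in short steps, Python scripts to look and compute and a tool call to move; the robot and the scene stay as the last step left them, time stands still between calls to the robot, and variables do not carry over. Pictures are saved under pics/ and viewed, at most 10 in all, crops included, and the job is handed in when it is done.

Besides the shell and the picture viewer there is one more tool, called after "Emit:" as name([rows], argument=value, ...), one row to a line, values as JSON. jog_arm: Moves the arm, as the interface text tells. Shifts and turns lie within -1 to 1; 1 stands for 0.5 m of shift or 90 degrees of turn. Its arguments: {"type":"object","properties":{"commands":{"type":"array"}},"required":["commands"]}

```bash
mkdir -p pics
python3 - <<'E'
from bench import monitor, viewer, r
import cv2,numpy as np
s=monitor.sense();print(s)
for n in("side","top"):
    f=viewer.grab_frame(n);cv2.imwrite(f"pics/{n}0.png",cv2.resize(f["image"][:,:,::-1],(784,588),interpolation=cv2.INTER_CUBIC))
    np.savez(f"{n}.npz",K=f["K"],E=f["extrinsics"],im=f["image"]);print(n,f["K"].tolist(),f["extrinsics"].round(4).tolist())
E
```

```text
{'time': 0.0, 'q': array([-1.24101217e+00,  1.26406582e-01, -4.06119676e-02,  1.40537715e+00,
       -1.41463079e-05,  1.57078516e+00]), 'qvel': array([ 9.85053653e-04, -1.00949115e-03,  2.62401374e-03, -7.53649642e-04,
       -3.36577756e-05,  5.94634364e-04]), 'joint_efforts': array([ 1.40733780e-03, -4.35911250e+01,  3.52925277e+01,  1.73114380e-02,
        1.57625113e-04, -3.36705410e-07]), 'tcp_pos': array([ 0.16989175, -0.49635989,  0.24751268]), 'orientation': array([-3.09742343e+00, -5.15438192e-01,  4.34070734e-04]), 'ft_force': array([ 0.76854599, -0.06569581, -0.17084656]), 'moment': array([-0.03174032, -0.0400169 , -0.01603275]), 'finger_force': 0.0, 'gripper_width': 0.08542167383093663}
side [[455.9778286196608, 0.0, 278.47522405608356], [0.0, 455.9778286196608, 217.16841279223743], [0.0, 0.0, 1.0]] [[0.9948, -0.0671, 0.076, 0.4859], [-0.1001, -0.7693, 0.631, -0.6731], [0.0162, -0.6353, -0.7721, 0.9835], [0.0, 0.0, 0.0, 1.0]]
top [[435.4223373378886, 0.0, 270.395668580488], [0.0, 435.4223373378886, 203.5670214881492], [0.0, 0.0, 1.0]] [[-0.0003, -0.9961, 0.0885, 0.4726], [-1.0, 0.0, -0.0037, 0.0649], [0.0036, -0.0885, -0.9961, 1.0856], [0.0, 0.0, 0.0, 1.0]]
```

View pics/top0.png

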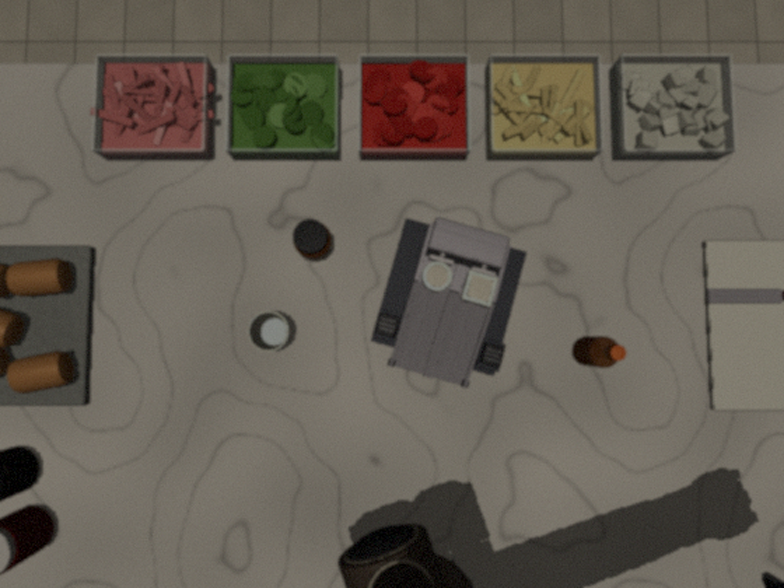

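View pics/side0.png

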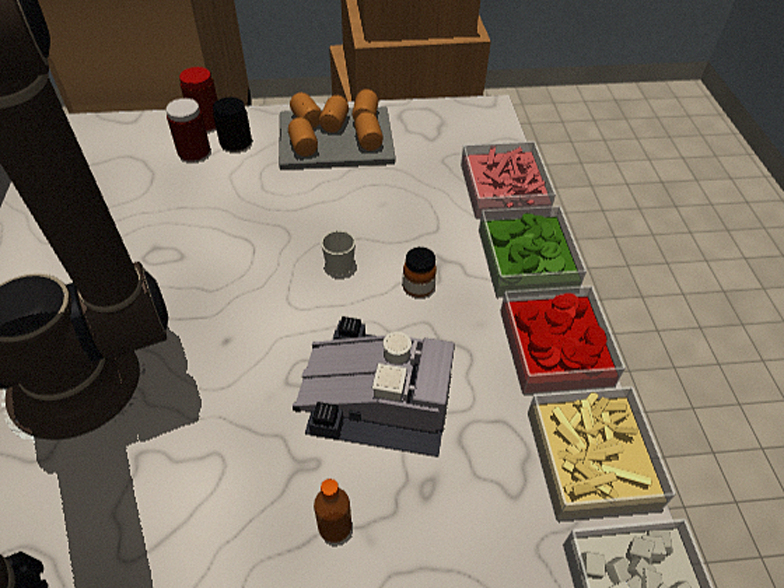

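The square tub sits in the right lane at top-view (481,288), the round one at (437,275), the right key at about (491,354), the left key at (386,325), and the bottle on the right at (600,351). I'll take an enlarged crop for precise pixels.

Run:
```python
import cv2,numpy as np
t=np.load("top.npz")["im"][150:280,260:385,::-1]; s=np.load("side.npz")["im"][220:330,200:330,::-1]
a=cv2.resize(t,None,fx=4.6,fy=4.6,interpolation=cv2.INTER_CUBIC)
a=cv2.convertScaleAbs(a,alpha=1.7)
for i in range(0,125,25): cv2.putText(a,str(260+i),(int(i*4.6),10),0,.4,(0,255,255)); cv2.line(a,(int(i*4.6),0),(int(i*4.6),600),(0,255,255),1)
for i in range(0,130,25): cv2.putText(a,str(150+i),(0,int(i*4.6)+12),0,.4,(0,255,255)); cv2.line(a,(0,int(i*4.6)),(600,int(i*4.6)),(0,255,255),1)
cv2.imwrite("pics/tc.png",a)
```

```text
(no output)
```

View pics/tc.png

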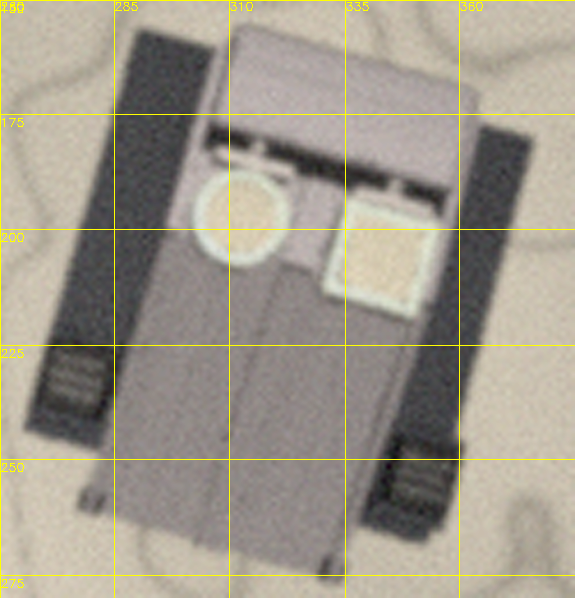

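```bash
cat > h.py <<'E'
import numpy as np
from scipy.optimize import least_squares
from scipy.spatial.transform import Rotation as R
def cam(n): d=np.load(n+".npz"); return d["K"],d["E"]
def proj(n,P):
    K,E=cam(n); c=(np.asarray(P)-E[:3,3])@E[:3,:3]; u=c@K.T; return u[:,:2]/u[:,2:]
def D2W(p,D): 
    c,s=np.cos(p[2]),np.sin(p[2]); D=np.atleast_2d(D); return np.c_[p[0]+c*D[:,0]-s*D[:,1],p[1]+s*D[:,0]+c*D[:,1],D[:,2]]
E
python3 - <<'E'
from h import *
D=np.array([[-85,93,53],[-85,-93,53],[13,36,98],[13,-36,98]])/1e3
px=np.array([[77,380],[421,478],[242,217],[382,256]])/4.6+[260,150]
ps=np.array([[350,327],[325,414],[397,340],[390,373]])/1.4
ft=lambda p:(proj("top",D2W(p,D))-px).ravel()
fb=lambda p:np.r_[ft(p),(proj("side",D2W(p,D))-ps).ravel()]
for f in(ft,fb):
    s=least_squares(f,[.5,0,-.2],loss="soft_l1");print(s.x,np.degrees(s.x[2]),s.fun.reshape(-1,2).round(1).tolist())
p=s.x
print("keyR,chuteR",D2W(p,np.array([[-85,-93,53],[-85,-36,32]])/1e3))
from bench import monitor
q=monitor.sense();M=R.from_rotvec(q["orientation"]).as_matrix();print(M.round(3))
# bottle
K,E=cam("top")
for n,u,z in(("bottle top",(618/1.4,352/1.4),.15),("jar",(312/1.4,236/1.4),.085),("cup",(272/1.4,329/1.4),.07)):
    d=E[:3,:3]@np.linalg.solve(K,[*u,1]);print(n,E[:3,3]+d*(z-E[2,3])/d[2])
E
```

```text
[ 0.55236451 -0.0657979  -0.27808905] -15.933329060916185 [[-0.4, -0.4], [0.7, 0.0], [-0.1, 0.1], [-0.1, 0.2]]
[ 0.55365628 -0.06566986 -0.26838621] -15.377397272452365 [[-0.2, -0.5], [1.1, -0.8], [-0.3, -0.3], [-0.2, -0.5], [-1.3, -2.1], [-0.2, -1.7], [-0.5, 1.5], [-0.5, 2.9]]
keyR,chuteR [[ 0.44703793 -0.13280053  0.053     ]
 [ 0.46215295 -0.07784112  0.032     ]]
[[ 0.946  0.324 -0.   ]
 [ 0.324 -0.946  0.001]
 [ 0.    -0.001 -1.   ]]
bottle top [ 0.4528845  -0.30445041  0.15      ]
jar [0.64307404 0.17159255 0.085     ]
cup [0.48941919 0.23814784 0.07      ]
```

Emit:
jog_arm([
  [[0, 0, 0], [0.065, -0.046, 0], 0.5],
  [[0, 0, 0], [0.065, -0.046, 0], 0.5],
  [[0, 0, 0], [0.065, -0.046, 0], 0.5],
  [[0, 0, 0], [0.065, -0.046, 0], 0.5],
  [[0, 0, 0], [0.065, -0.046, 0], 0.5],
  [[0, 0, 0], [0.065, -0.046, 0], 0.5],
  [[0, 0, 0], [0.065, -0.046, 0], 0.5],
  [[0, 0, 0], [0.065, -0.046, 0], 0.5],
  [[0, 0, 0], [0.065, -0.046, 0], 0.5],
  [[0, 0, 0], [0.065, -0.046, 0], 0.5],
])

```text
time: 0.93
tcp_pos: [0.4035, -0.1719, 0.2482]
orientation: [3.099, 0.516, -0.0]
ft_force: [0.4, -0.0, 0.8]
gripper_width: 0.0423
finger_force: 0.0
```

Emit:
jog_arm([
  [[0, 0, 0.077], [0, 0, 0], 0.5],
  [[0, 0, 0.077], [0, 0, 0], 0.5],
  [[0, 0, 0.077], [0, 0, 0], 0.5],
  [[0, 0, 0.077], [0, 0, 0], 0.5],
  [[0, 0, 0.079], [0, 0, 0], 0.5],
  [[0, 0, 0], [0, 0, 0], 0.5],
  [[0, 0, 0], [0, 0, 0], 0.5],
  [[0, 0, 0], [0, 0, 0], 0.5],
  [[0, 0, 0], [0, 0, 0], 0.5],
  [[0, 0, 0], [0, 0, 0], 0.5],
])

```text
time: 1.77
tcp_pos: [0.403, -0.1739, 0.2482]
orientation: [-3.112, 0.434, 0.0]
ft_force: [0.8, 0.2, 0.5]
gripper_width: 0.043
finger_force: 0.0
```

```bash
cat >> h.py <<'E'
P=[.5524,-.0658,np.radians(-15.9)]
def rem():
    from bench import monitor
    s=monitor.sense();M=R.from_rotvec(s["orientation"]).as_matrix();t=D2W(P,np.array([[-.085,-.0645,0]]))[0]
    d=t-s["tcp_pos"];print("t",s["time"],"tcp",s["tcp_pos"].round(4),"w",s["gripper_width"].round(4),"F",s["ft_force"].round(2),"yerr deg",np.degrees(np.arctan2(M[1,0],M[0,0])-P[2]).round(2),"tilt",M[:2,2].round(4))
    print("remaining tool xy, units",(M.T@np.r_[d[:2],0])[:2]/.5)
E
python3 -c "from h import *;rem()"
```

```text
Traceback (most recent call last):
  File "h.py", line 13, in rem
    d=t-s["tcp_pos"];print("t",s["time"],"tcp",s["tcp_pos"].round(4),"w",s["gripper_width"].round(4),"F",s["ft_force"].round(2),"yerr deg",np.degrees(np.arctan2(M[1,0],M[0,0])-P[2]).round(2),"tilt",M[:2,2].round(4))
                                                                         ^^^^^^^^^^^^^^^^^^^^^^^^
AttributeError: 'float' object has no attribute 'round'
```

```bash
sed -i 's/s\["gripper_width"\].round(4)/round(s["gripper_width"],4)/' h.py; python3 -c "from h import *;rem()"
```

```text
t 1.7667 tcp [ 0.403  -0.1739  0.2482] w 0.043 F [0.8  0.17 0.5 ] yerr deg 0.03 tilt [-0.0001  0.    ]
remaining tool xy, units [ 0.05830892 -0.16075097]
```

Emit:
jog_arm([
  [[0, 0, 0], [0.012, -0.032, 0], 0.5],
  [[0, 0, 0], [0.012, -0.032, 0], 0.5],
  [[0, 0, 0], [0.012, -0.032, 0], 0.5],
  [[0, 0, 0], [0.012, -0.032, 0], 0.5],
  [[0, 0, 0], [0.012, -0.033, 0], 0.5],
  [[0, 0, 0], [0, 0, 0.06], 0.5],
  [[0, 0, 0], [0, 0, 0.07], 0.5],
  [[0, 0, 0], [0, 0, 0.07], 0.5],
  [[0, 0, 0], [0, 0, 0.07], 0.5],
  [[0, 0, 0], [0, 0, 0.03], 0.5],
])

```text
time: 2.6
tcp_pos: [0.4484, -0.1163, 0.094]
orientation: [-3.104, 0.404, 0.006]
ft_force: [-0.9, 0.5, -0.8]
gripper_width: 0.0426
finger_force: 0.0
```

Run:
```python
from h import *
from bench import viewer
import cv2
rem()
a=viewer.grab_frame("top")["image"][140:290,230:400,::-1];b=viewer.grab_frame("side")["image"][190:340,190:360,::-1]
a=cv2.convertScaleAbs(a,alpha=1.6)
cv2.imwrite("pics/n1.png",np.vstack([cv2.resize(np.hstack([a,b]),(800,353),interpolation=cv2.INTER_CUBIC)]))
```

```text
t 2.6 tcp [ 0.4484 -0.1163  0.094 ] w 0.0426 F [-0.85  0.53 -0.83] yerr deg 1.06 tilt [-0.0024  0.0121]
remaining tool xy, units [ 0.00282114 -0.02511599]
```

View pics/n1.png

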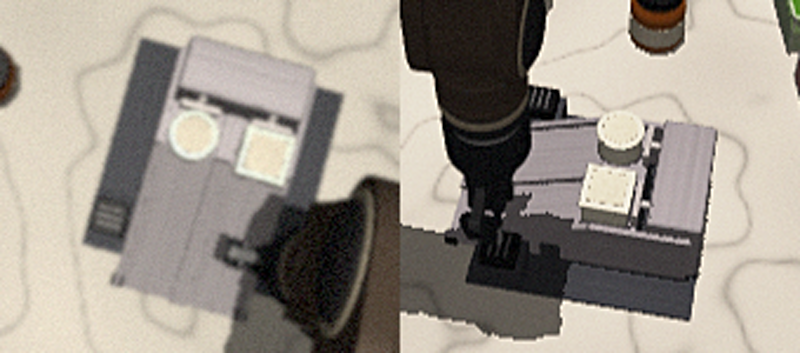

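The view shows the fingers over the right chute and key, with the tubs untouched. The arm is still settling, so I'll rest one call.

Emit:
jog_arm([
  [[0, 0, 0], [0, 0, 0], 0.5],
  [[0, 0, 0], [0, 0, 0], 0.5],
  [[0, 0, 0], [0, 0, 0], 0.5],
  [[0, 0, 0], [0, 0, 0], 0.5],
  [[0, 0, 0], [0, 0, 0], 0.5],
  [[0, 0, 0], [0, 0, 0], 0.5],
  [[0, 0, 0], [0, 0, 0], 0.5],
  [[0, 0, 0], [0, 0, 0], 0.5],
  [[0, 0, 0], [0, 0, 0], 0.5],
  [[0, 0, 0], [0, 0, 0], 0.5],
])

```text
time: 3.53
tcp_pos: [0.4505, -0.1167, 0.0984]
orientation: [-3.104, 0.405, -0.002]
ft_force: [-0.0, 0.2, 0.2]
gripper_width: 0.0426
finger_force: 0.0
```

```bash
python3 -c "from h import *;rem()"
```

```text
t 3.5333 tcp [ 0.4505 -0.1167  0.0984] w 0.0426 F [-0.03  0.23  0.19] yerr deg 1.02 tilt [0.0027 0.0106]
remaining tool xy, units [-0.00153408 -0.02483895]
```

Emit:
jog_arm([
  [[-0.007, 0, 0.011], [0, -0.006, 0], 0.5],
  [[0, 0, 0], [-0.001, -0.006, 0], 0.5],
  [[0, 0, 0], [0, -0.006, 0], 0.5],
  [[0, 0, 0], [0, -0.006, 0], 0.5],
  [[0, 0, 0], [0, 0, 0.01], 0.5],
  [[0, 0, 0], [0, 0, 0.01], 0.5],
  [[0, 0, 0], [0, 0, 0.01], 0.5],
  [[0, 0, 0], [0, 0, 0], 0.5],
  [[0, 0, 0], [0, 0, 0], 0.5],
  [[0, 0, 0], [0, 0, 0], 0.5],
])

```text
time: 4.37
tcp_pos: [0.4498, -0.1172, 0.0834]
orientation: [-3.105, 0.407, -0.001]
ft_force: [0.2, -0.1, 0.5]
gripper_width: 0.0422
finger_force: 0.0
```

Run:
```python
from h import *
from bench import viewer
import cv2
rem()
a=viewer.grab_frame("top")["image"][195:285,260:380,::-1];b=viewer.grab_frame("side")["image"][230:320,200:320,::-1]
a=cv2.convertScaleAbs(a,alpha=1.8);b=cv2.convertScaleAbs(b,alpha=1.6)
# expected finger-centres at tip height
c=D2W(P,np.array([[-85,-93,66],[-85,-36,66],[-85,-93,53]])/1e3)
print((proj("top",c)-[260,195])*3.33,(proj("side",c)-[200,230])*3.33+[400,0])
cv2.imwrite("pics/n2.png",cv2.resize(np.hstack([a,b]),(800,300),interpolation=cv2.INTER_CUBIC))
```

```text
t 4.3667 tcp [ 0.4498 -0.1172  0.0834] w 0.0422 F [ 0.17 -0.1   0.5 ] yerr deg 0.97 tilt [0.002  0.0095]
remaining tool xy, units [-0.00040262 -0.0260186 ]
[[310.7880787  196.57848411]
 [232.15689826 174.16609975]
 [307.23873563 196.08388691]] [[502.40482076 202.89900911]
 [521.75090895 134.15415418]
 [503.61211945 212.4332007 ]]
```

View pics/n2.png

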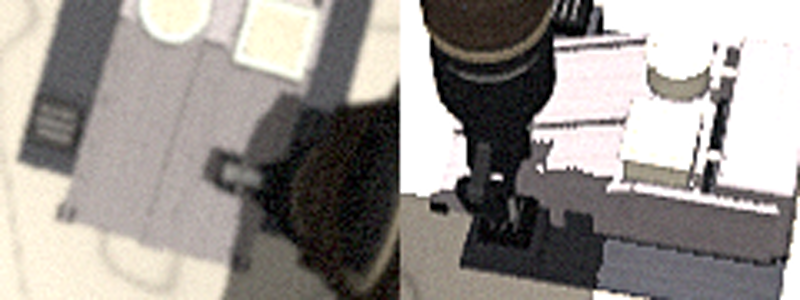

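```bash
python3 -c "
from bench import monitor;print(monitor.sense()['q'].round(3))"
```

```text
[-0.261  0.069 -0.47   1.032  0.01   3.142]
```

Joint 6 is at its limit, so I'll raise the tool and turn it half a turn the other way, which gives the same finger layout.

Emit:
jog_arm([
  [[0, 0, 0], [0, 0, -0.06], 0.5],
  [[0, 0, 0], [0, 0, -0.06], 0.5],
  [[0, 0, -0.079], [0, 0, 0], 0.5],
  [[0, 0, -0.079], [0, 0, 0], 0.5],
  [[0, 0, -0.079], [0, 0, 0], 0.5],
  [[0, 0, -0.079], [0, 0, 0], 0.5],
  [[0, 0, -0.079], [0, 0, 0], 0.5],
  [[0, 0, -0.079], [0, 0, 0], 0.5],
  [[0, 0, -0.079], [0, 0, 0], 0.5],
  [[0, 0, -0.079], [0, 0, 0], 0.5],
])

```text
time: 5.3
tcp_pos: [0.4499, -0.1178, 0.1437]
orientation: [-2.923, -1.131, -0.009]
ft_force: [-0.6, -0.7, 0.5]
gripper_width: 0.0427
finger_force: 0.0
```

Emit:
jog_arm([
  [[0, 0, -0.079], [0, 0, 0], 0.5],
  [[0, 0, -0.079], [0, 0, 0], 0.5],
  [[0, 0, -0.079], [0, 0, 0], 0.5],
  [[0, 0, -0.079], [0, 0, 0], 0.5],
  [[0, 0, -0.079], [0, 0, 0], 0.5],
  [[0, 0, -0.079], [0, 0, 0], 0.5],
  [[0, 0, -0.079], [0, 0, 0], 0.5],
  [[0, 0, -0.079], [0, 0, 0], 0.5],
  [[0, 0, -0.079], [0, 0, 0], 0.5],
  [[0, 0, -0.079], [0, 0, 0], 0.5],
])

```text
time: 6.13
tcp_pos: [0.4499, -0.1178, 0.1437]
orientation: [-1.723, -2.623, -0.015]
ft_force: [-0.1, 0.4, -0.0]
gripper_width: 0.0425
finger_force: 0.0
```

Emit:
jog_arm([
  [[0, 0, -0.079], [0, 0, 0], 0.5],
  [[0, 0, -0.079], [0, 0, 0], 0.5],
  [[0, 0, -0.079], [0, 0, 0], 0.5],
  [[0, 0, -0.079], [0, 0, 0], 0.5],
  [[0, 0, -0.079], [0, 0, 0], 0.5],
  [[0, 0, -0.079], [0, 0, 0], 0.5],
  [[0, 0, -0.079], [0, 0, 0], 0.5],
  [[0, 0, -0.014], [0, 0, 0], 0.5],
  [[0, 0, 0], [0, 0, 0], 0.5],
  [[0, 0, 0], [0, 0, 0], 0.5],
])

```text
time: 6.97
tcp_pos: [0.4498, -0.1178, 0.1436]
orientation: [0.439, 3.109, 0.015]
ft_force: [-1.1, -0.4, 0.6]
gripper_width: 0.0424
finger_force: 0.0
```

```bash
cat >> h.py <<'E'
def fix():
    from bench import monitor
    s=monitor.sense();M=R.from_rotvec(s["orientation"]).as_matrix();c,n=np.cos(P[2]),np.sin(P[2])
    T=np.array([[-c,-n,0],[-n,c,0],[0,0,-1]]);print("turn units",((R.from_matrix(M.T@T)).as_rotvec()/(np.pi/2)).round(4),"q",s["q"].round(3))
E
python3 -c "from h import *;rem();fix()"
```

```text
t 6.9667 tcp [ 0.4498 -0.1178  0.1436] w 0.0424 F [-1.09 -0.41  0.64] yerr deg 179.81 tilt [0.0026 0.0094]
remaining tool xy, units [0.00125503 0.0271647 ]
turn units [ 0.0062 -0.0001 -0.0021] q [-0.262  0.035 -0.369  1.166  0.01   0.019]
```

Emit:
jog_arm([
  [[0.006, 0, -0.002], [0.001, 0.009, 0], 0.5],
  [[0, 0, 0], [0, 0.009, 0], 0.5],
  [[0, 0, 0], [0, 0.009, 0], 0.5],
  [[0, 0, 0], [0, 0, 0.03], 0.5],
  [[0, 0, 0], [0, 0, 0.03], 0.5],
  [[0, 0, 0], [0, 0, 0.03], 0.5],
  [[0, 0, 0], [0, 0, 0.02], 0.5],
  [[0, 0, 0], [0, 0, 0.01], 0.5],
  [[0, 0, 0], [0, 0, 0], 0.5],
  [[0, 0, 0], [0, 0, 0], 0.5],
])

```text
time: 7.8
tcp_pos: [0.4531, -0.1045, 0.0838]
orientation: [-0.43, -3.112, -0.001]
ft_force: [-0.4, 0.5, -0.7]
gripper_width: 0.0428
finger_force: 0.0
```

Run:
```python
from h import *
from bench import viewer
import cv2
rem();fix()
a=viewer.grab_frame("top")["image"][195:285,260:380,::-1];b=viewer.grab_frame("side")["image"][230:320,200:320,::-1]
a=cv2.convertScaleAbs(a,alpha=2);b=cv2.convertScaleAbs(b,alpha=1.5)
cv2.imwrite("pics/n3.png",cv2.resize(np.hstack([a,b]),(800,300),interpolation=cv2.INTER_CUBIC))
```

```text
t 7.8 tcp [ 0.4531 -0.1045  0.0838] w 0.0428 F [-0.44  0.46 -0.74] yerr deg 180.16 tilt [-0.0002  0.0004]
remaining tool xy, units [ 0.00019821 -0.00015001]
turn units [ 0.0002 -0.0002  0.0018] q [-0.227  0.069 -0.469  1.032  0.     0.048]
```

View pics/n3.png

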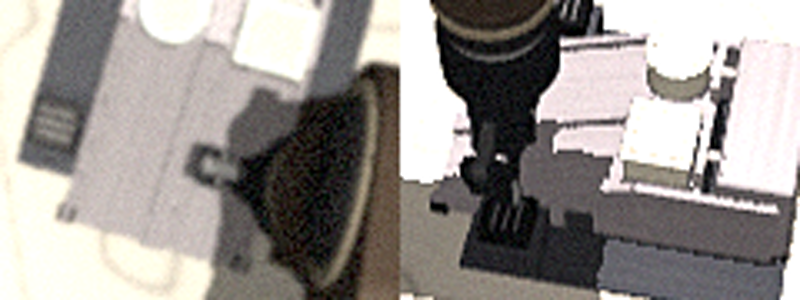

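The fingers are over the chute and key with the pose matched. I'll descend gently.

Emit:
jog_arm([
  [[0, 0, 0.002], [0, 0, 0.004], 0.5],
  [[0, 0, 0], [0, 0, 0.004], 0.5],
  [[0, 0, 0], [0, 0, 0.004], 0.5],
  [[0, 0, 0], [0, 0, 0.004], 0.5],
  [[0, 0, 0], [0, 0, 0.004], 0.5],
  [[0, 0, 0], [0, 0, 0], 0.5],
  [[0, 0, 0], [0, 0, 0], 0.5],
  [[0, 0, 0], [0, 0, 0], 0.5],
  [[0, 0, 0], [0, 0, 0], 0.5],
  [[0, 0, 0], [0, 0, 0], 0.5],
])

```text
time: 8.73
tcp_pos: [0.453, -0.1046, 0.0736]
orientation: [-0.435, -3.111, -0.001]
ft_force: [-0.3, 0.1, 0.1]
gripper_width: 0.0426
finger_force: 0.0
```

Emit:
jog_arm([
  [[0, 0, 0], [0, 0, 0.004], 0.5],
  [[0, 0, 0], [0, 0, 0.004], 0.5],
  [[0, 0, 0], [0, 0, 0], 0.5],
  [[0, 0, 0], [0, 0, 0], 0.5],
  [[0, 0, 0], [0, 0, 0], 0.5],
  [[0, 0, 0], [0, 0, 0], 0.5],
  [[0, 0, 0], [0, 0, 0], 0.5],
  [[0, 0, 0], [0, 0, 0], 0.5],
  [[0, 0, 0], [0, 0, 0], 0.5],
  [[0, 0, 0], [0, 0, 0], 0.5],
])

```text
time: 9.57
tcp_pos: [0.453, -0.1046, 0.0695]
orientation: [-0.435, -3.111, -0.0]
ft_force: [0.3, -0.1, 0.3]
gripper_width: 0.0426
finger_force: 0.0
```

Run:
```python
from h import *
from bench import viewer
import cv2
rem()
b=viewer.grab_frame("side")["image"][240:320,200:300,::-1]
b=cv2.convertScaleAbs(b,alpha=1.8)
cv2.imwrite("pics/n4.png",cv2.resize(b,(700,560),interpolation=cv2.INTER_CUBIC))
```

```text
t 9.5667 tcp [ 0.453  -0.1046  0.0695] w 0.0426 F [ 0.26 -0.1   0.34] yerr deg 179.98 tilt [-0.0001  0.0003]
remaining tool xy, units [1.60978207e-05 1.56446205e-04]
```

View pics/n4.png

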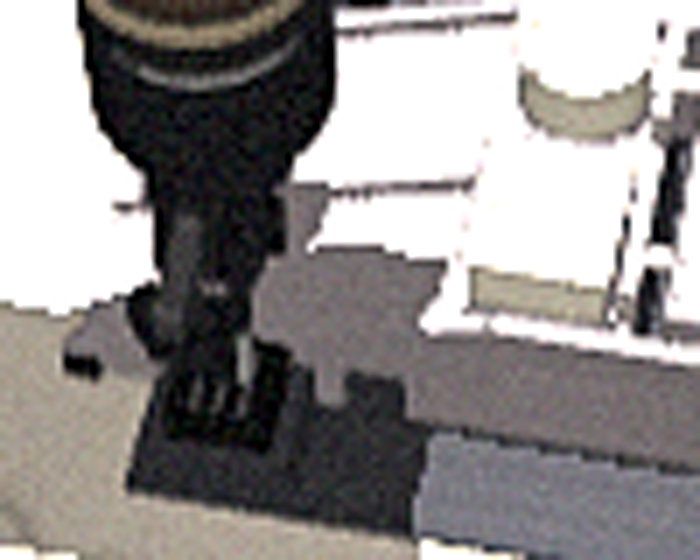

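The finger is just above the key cap, roughly centred on it, with no contact yet.

Emit:
jog_arm([
  [[0, 0, 0], [0, 0, 0.003], 0.5],
  [[0, 0, 0], [0, 0, 0.003], 0.5],
  [[0, 0, 0], [0, 0, 0], 0.5],
  [[0, 0, 0], [0, 0, 0], 0.5],
  [[0, 0, 0], [0, 0, 0], 0.5],
  [[0, 0, 0], [0, 0, 0], 0.5],
  [[0, 0, 0], [0, 0, 0], 0.5],
  [[0, 0, 0], [0, 0, 0], 0.5],
  [[0, 0, 0], [0, 0, 0], 0.5],
  [[0, 0, 0], [0, 0, 0], 0.5],
])

```text
time: 10.45
tcp_pos: [0.453, -0.1046, 0.0666]
orientation: [-0.435, -3.111, -0.0]
ft_force: [0.6, 0.2, 1.6]
gripper_width: 0.0428
finger_force: 0.5
```

Emit:
jog_arm([
  [[0, 0, 0], [0, 0, 0.003], 0.5],
  [[0, 0, 0], [0, 0, 0.003], 0.5],
  [[0, 0, 0], [0, 0, 0], 0.5],
  [[0, 0, 0], [0, 0, 0], 0.5],
  [[0, 0, 0], [0, 0, 0], 0.5],
  [[0, 0, 0], [0, 0, 0], 0.5],
  [[0, 0, 0], [0, 0, 0], 0.5],
  [[0, 0, 0], [0, 0, 0], 0.5],
  [[0, 0, 0], [0, 0, 0], 0.5],
  [[0, 0, 0], [0, 0, 0], 0.5],
])

```text
time: 11.28
tcp_pos: [0.453, -0.1046, 0.0636]
orientation: [-0.435, -3.111, -0.001]
ft_force: [1.9, -0.5, 2.3]
gripper_width: 0.0427
finger_force: 0.9
```

```bash
python3 -c "
from h import *;rem()
from bench import monitor;print(monitor.sense()['moment'])"
```

```text
t 11.2833 tcp [ 0.453  -0.1046  0.0636] w 0.0427 F [ 1.92 -0.52  2.32] yerr deg 179.98 tilt [0.     0.0003]
remaining tool xy, units [0.00015977 0.00014088]
[-0.10748682 -0.26196684  0.06568162]
```

Contact is on the key at about TCP z 0.067. Now the press.

Emit:
jog_arm([
  [[0, 0, 0], [0, 0, 0.005], 0.5],
  [[0, 0, 0], [0, 0, 0.005], 0.5],
  [[0, 0, 0], [0, 0, 0.003], 0.5],
  [[0, 0, 0], [0, 0, 0], 0.5],
  [[0, 0, 0], [0, 0, 0], 0.5],
  [[0, 0, 0], [0, 0, 0], 0.5],
  [[0, 0, 0], [0, 0, 0], 0.5],
  [[0, 0, 0], [0, 0, 0], 0.5],
  [[0, 0, 0], [0, 0, 0], 0.5],
  [[0, 0, 0], [0, 0, 0], 0.5],
])

```text
time: 12.12
tcp_pos: [0.453, -0.1046, 0.057]
orientation: [-0.435, -3.111, -0.0]
ft_force: [0.9, -0.7, 3.9]
gripper_width: 0.0425
finger_force: 2.1
```

Run:
```python
from h import *
from bench import viewer
import cv2
rem()
a=viewer.grab_frame("top")["image"][150:280,260:380,::-1];b=viewer.grab_frame("side")["image"][210:340,190:310,::-1]
cv2.imwrite("pics/n5.png",cv2.resize(np.hstack([cv2.convertScaleAbs(a,alpha=1.7),cv2.convertScaleAbs(b,alpha=1.3)]),(800,433),interpolation=cv2.INTER_CUBIC))
```

```text
t 12.1167 tcp [ 0.453  -0.1046  0.057 ] w 0.0425 F [ 0.9  -0.72  3.88] yerr deg 179.98 tilt [-0.0001  0.0003]
remaining tool xy, units [4.63068018e-05 1.44245935e-04]
```

View pics/n5.png

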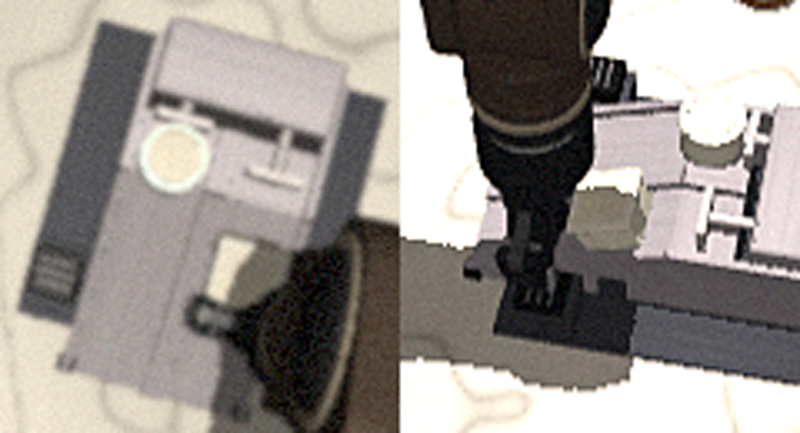

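The square tub has popped out and rests on the chute against the inner finger, at (250,270) in the top view. The round tub is still in its bay at (175,157). I'll rest one call and confirm it isn't moving.

```bash
python3 -c "
from bench import viewer;import numpy as np;np.save('a.npy',viewer.grab_frame('side')['image'])"
```

Emit:
jog_arm([
  [[0, 0, 0], [0, 0, 0], 0.5],
  [[0, 0, 0], [0, 0, 0], 0.5],
  [[0, 0, 0], [0, 0, 0], 0.5],
  [[0, 0, 0], [0, 0, 0], 0.5],
  [[0, 0, 0], [0, 0, 0], 0.5],
  [[0, 0, 0], [0, 0, 0], 0.5],
  [[0, 0, 0], [0, 0, 0], 0.5],
  [[0, 0, 0], [0, 0, 0], 0.5],
  [[0, 0, 0], [0, 0, 0], 0.5],
  [[0, 0, 0], [0, 0, 0], 0.5],
])

```text
time: 13.1
tcp_pos: [0.453, -0.1046, 0.057]
orientation: [-0.435, -3.111, -0.0]
ft_force: [1.0, -0.8, 3.4]
gripper_width: 0.0429
finger_force: 2.1
```

```bash
python3 -c "
from h import *
from bench import viewer
import cv2
rem();a=np.load('a.npy');b=viewer.grab_frame('side')['image']
d=cv2.GaussianBlur(cv2.absdiff(a,b),(5,5),0)
print('tub diff',d[250:300,230:270].max(),d[250:300,230:270].mean(),'all',d.max(),d.mean())"
```

```text
t 13.1 tcp [ 0.453  -0.1046  0.057 ] w 0.0429 F [ 0.98 -0.84  3.41] yerr deg 179.98 tilt [-0.0001  0.0003]
remaining tool xy, units [9.35567250e-05 1.46543015e-04]
tub diff 11 3.840333333333333 all 23 3.1133687641723355
```

The tub is at rest, since the image difference is only noise. Handing in.

```bash
python3 -c "
from bench import r;print(r.hand_in())"
```

```text
the job is handed in; nothing more can be done
None
```

I pressed the right key, the square tub popped out, and the other finger is holding it at rest on the right chute; the round tub is still in its bay, nothing around the dispenser was touched, and the job was handed in at about 13 s.

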